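Index the transmitter pack stand to the green station

ROBOT

A 6-joint arm with a two-finger parallel gripper is mounted at the origin on the work surface. World frame = base frame: x ahead of the robot, y to its left, z up, the work surface at z = 0. Lengths are in m, angles in rad, forces in N, time in s.
With the tool pointing down it reaches from about 0.35 to 0.975 m from the base axis. Payload 4.9 kg.
Tool frame: the origin (TCP) lies at the very end of the fingers, on their centre line; the grasp point (between the pads) lies 19 mm behind it; z points along the fingers, y is the line along which they close (so a half turn about z gives the same grasp; the last joint's range is limited). The gripper opens to 85 mm and grips with 20 to 120 N. Pads are 22 mm wide; open, the fingers measure 114 mm over their backs; the gripper's body (76 mm by 85 mm) begins 54 mm behind the grasp point. The pads swing forward as they close: fully open they stand 13 mm farther back than shut.
Start: joints at [1.211, 0.053, 1.613, -0, 1.476, -0.119], TCP at [0.149, 0.607, 0.231] pointing down, gripper open.
Joint ranges: [-3.01, 3.01], [-1.01, 2.22], [0.06, 2.58], [-1.02, 4.17], [0.09, 2.62], [-3.14, 3.14]. Speed limits (rad/s): [2.57, 2.57, 3.14, 3.14, 3.14, 3.14].

INTERFACE

Orientations are given as a unit quaternion [w, x, y, z].
In Python, from plant import manip gives the robot as it stands.
- The arm moves only by the tool move_arm, never from a script. Its argument "plan" is a list that holds one entry, the list of rows, each a list of 7 numbers: the shift along the tool's x, y, z as a fraction of full scale, then the turn, a rotation vector about the tool's x, y, z as a fraction of full scale, then the closure, from 0 (fully open) to 1 (shut). In form: [[[dx, dy, dz, wx, wy, wz, fingers], ...]]. A call has exactly 10 rows; each row shifts and turns the commanded pose from where the row before left it, along the tool's axes as they then stand; what a row does not reach is not made up. Full scale, the value 1, is 0.12 m for a shift and 0.15 rad for a turn. A row lasts 1/8 s, in which the tool goes at most 62.5 mm and 10.7 degrees, less where a joint would pass 70% of its speed; a pose out of reach is approached as far as the arm can. A call with a number of a shift or a turn outside -1 to 1 is refused whole. A call with a gripper value outside its range is refused whole. The fingers move at their own pace and stop on an object; the grip force is fixed at half the most. Time passes only in rows, so rows that do not move let the fingers close, or fill a call up. It gives the time, the measured TCP pose, the force, the opening and the grip force at its end, in the units of the state.
- manip.state(): the state, without advancing time (a new reading comes with each control period).
- manip.grab_frame(name): name is "side" or "top"; returns a dict with "pixels" (480x640x3 uint8, blue, green, red), "depth" (480x640 float32, m along the optical axis (not along the pixel's ray), 0 where there is no reading), "vfov" (degrees; the focal length in pixels is half the picture's height over the tangent of half this angle, whatever the lens; pixels are square), "cx", "cy" (the principal point, pixels), "view" (4x4, takes a point from world to camera coordinates). Camera axes: x right, y down, z forward; pixel columns grow to the right and rows downward; lengths in m; the calibration is good to about 2 mm. A picture is of the moment at which its call begins.
- manip.job_done(): hands the job in; it is judged then, once.
The state is a dict: "time": time; "joint_pos": joint angles; "joint_vel": joint speeds; "joint_efforts": joint torques, N m; "tool_pos": TCP position; "tool_rot": TCP orientation; "contact_force": force on the tool from outside, world axes, zero at the start; "ft_torque": the same for the moment, N m; "gripper_width": opening from 0.0 (shut) to 1.0 (fully open); "grasp_force": force on a finger pad.
Only numpy, scipy, OpenCV 4.12 (cv2) and the standard library are available. Lean on these libraries where they do the work, as an engineer would, in place of code of your own. Each camera call takes 0.05 s, during which the arm holds its last target. There are 200 camera calls.

TASK

Turn the transmitter pack stand to its green-marked station: hook the orange loop and pull the spring plunger out of its hole, swing the stand round towards the green disc, and let the plunger snap fully home in the next hole on that side. Finish with nothing touching the stand, the three packs still upright in their slots, and leave the other things on the shelf where they are.

Things in the scene. Friction and masses are not known exactly. Their poses are not given: they have to be found in the camera images.
- stand: Fixed round steel foot of the pack stand, 270 mm diameter, 12 mm thick; origin on the vertical pivot axis at the shelf surface. Its -x axis points from the pivot to the middle hole, where the plunger sits at the start: roughly towards the robot, yaw within 0.2 rad.
- middle_hole (a point): Start hole, in a fixed rim of 90 mm radius under the turntable, 55 mm up. One more hole each side, in brass blocks clamped by hand: each lies 0.62 to 0.86 rad from the middle (nominally 0.74), different each time and not measured, so it must be felt for with the pin riding on the rim. Holes are 13 mm wide, the pin 10 mm, round-nosed. No other holes; the rim between is smooth.
- turn (a joint): Angle (rad) of the beech turntable (194 mm diameter, top 92 mm up) that carries rack, packs and, on a bracket, the plunger. 0 at the start; positive is counter-clockwise from above, which takes the orange loop towards the stand's -y side. Stops at -1.0 and 1.0. Slight friction (about 1 N at the loop, more with the pin riding on the rim); stays where left.
- plunger (a joint): How far (m) the plunger is pulled out, radially away from the pivot: 0 = fully home in a hole; about 0.010 = pin nose riding on the smooth rim between holes; 0.022 = end stop. A spring pulls it home: 6 N at 0, 9 N at 0.010, 12.6 N at the stop. Beyond about 0.012 it is clear of the rim and the turntable swings freely.
- handle (a point): Centre of the opening of the orange rectangular loop at the outer end of the plunger, 182 mm from the pivot axis with the plunger home, 55 mm up; moves with turntable and plunger. The loop lies level, made of 9 mm round bar, opening 63 mm along the pull and 59 mm across, open from above and below with nothing beneath it down to the bare shelf: closed fingers go down into it, pull on its outer bar, push on its side bars.
- pointer (a point): Point on the turntable's plunger line, 117 mm from the pivot axis and 55 mm up; it turns with the turntable (not with the pull) and stands above a coloured disc when the plunger is at that station.
- green_disc: Green disc, 32 mm diameter, 3 mm thick, lying on the foot 117 mm from the pivot at 0.74 rad to one side of the middle: marks the side to turn to. Left or right varies. Origin at the centre of its underside.
- red_disc: Red disc of the same size on the opposite side: the wrong station.
- pack1: Grey plastic transmitter pack, 63 x 25 x 100 mm, with a 45 mm aerial stub on top, standing loose in a slot of the beech rack on the turntable (rack floor 104 mm, rack walls to 137 mm above the shelf; aerial tip about 250 mm). Origin at the centre of its underside, z up.
- pack2: Grey plastic transmitter pack, 63 x 25 x 100 mm, with a 45 mm aerial stub on top, standing loose in a slot of the beech rack on the turntable (rack floor 104 mm, rack walls to 137 mm above the shelf; aerial tip about 250 mm). Origin at the centre of its underside, z up.
- pack3: Grey plastic transmitter pack, 63 x 25 x 100 mm, with a 45 mm aerial stub on top, standing loose in a slot of the beech rack on the turntable (rack floor 104 mm, rack walls to 137 mm above the shelf; aerial tip about 250 mm). Origin at the centre of its underside, z up.
- lapel_clip: Chrome lapel clip, 70 x 14 mm, 26 mm high, loose on the shelf; a bystander. Origin on its underside.
- battery_door: Black battery door cover, 85 x 60 mm, 7 mm thick, loose on the shelf; a bystander. Origin on its underside.
- mic_sleeve: Blue microphone sleeve, an upright tube 48 mm in diameter and 75 mm high, loose on the shelf; a bystander. Origin on its underside.
- spare_pack: Spare grey transmitter pack lying flat, 145 mm long with its aerial, 63 mm wide, 28 mm thick, loose on the shelf; a bystander. Origin on its underside.
- battery_case: Blue battery case, 110 x 70 x 30 mm, loose on the shelf; a bystander. Origin on its underside.

How it is judged:
On the way, in this order (a step that is already met when the one before it is completed fails the run):
1. the plunger is pulled clear of the middle hole (value of joint plunger above 0.009 m and horizontal distance between pointer and green_disc above 0.05 m), for 0.1 s.
2. the plunger has snapped fully home in the hole on the green side (value of joint plunger below 0.003 m and horizontal distance between pointer and green_disc below 0.035 m), for 0.2 s.
At the end, for the whole second after the job is handed in: The plunger is home (less than 3 mm out) with the pointer within 35 mm of the green disc horizontally, the turntable is at rest, and all three packs stand within 0.15 rad of upright and within 65 mm of the pivot axis, in their slots (all of step 2 and angle between each of pack1, pack2, pack3's own z axis and vertical below 0.15 rad and horizontal distance between each of pack1, pack2, pack3 and stand below 0.065 m and velocity of joint turn between -0.05 and 0.05 rad/s); the robot touches nothing.
It fails at once if a bystander on the shelf is moved by more than 30 mm (distance of any of lapel_clip, battery_door, mic_sleeve, spare_pack, battery_case from where it was at the start of the episode above 0.03 m).
It fails at once if a pack tips over (angle between any of pack1, pack2, pack3's own z axis and vertical above 0.5 rad).
It also fails if it takes over 51 s, if anything falls off the work surface, if the arm or the gripper's body presses on something with over 40 N, if the wrist force passes 120 N, or if a joint passes its speed limit or range.

## Working session

There is one attempt and no reset: what is moved stays moved. The work goes in short steps, Python scripts to look and compute and a tool call to move; the robot and the scene stay as the last step left them, time stands still between calls to the robot, and variables do not carry over. Pictures are saved under pics/ and viewed, at most 10 in all, crops included, and the job is handed in when it is done.

Besides the shell and the picture viewer there is one more tool, called after "Emit:" by a JSON object that holds its "fn" and its "kwargs", one argument or row to a line. move_arm: Moves the arm, as the interface text tells. Its arguments: {"type":"object","properties":{"plan":{"type":"array"}},"required":["plan"]}

```bash
mkdir -p pics; cat > h.py <<'E'
import numpy as np, cv2
from plant import manip
def ray(f,u,v,z):
    F=240/np.tan(np.radians(f["vfov"])/2); V=np.array(f["view"]); R=V[:3,:3]; c=-R.T@V[:3,3]
    d=R.T@np.array([(u-f["cx"])/F,(v-f["cy"])/F,1]); return c+d*(z-c[2])/d[2]
def blobs(f,lo,hi,z,amin=40):
    h=cv2.cvtColor(f["pixels"],cv2.COLOR_BGR2HSV); m=cv2.inRange(h,lo,hi)
    n,_,st,ce=cv2.connectedComponentsWithStats(m)
    for i in range(1,n):
        if st[i,4]>=amin: print(st[i],ce[i].round(1),ray(f,*ce[i],z).round(4))
E
python3 - <<'E'
from h import *
for n in("top","side"):
    f=manip.grab_frame(n); cv2.imwrite(f"pics/{n}0.png",f["pixels"])
    V=np.array(f["view"]);print(n,f["vfov"],-V[:3,:3].T@V[:3,3])
    print("orange");blobs(f,(6,150,100),(20,255,255),.055)
    print("green");blobs(f,(45,100,50),(85,255,255),.015)
    print("red");blobs(f,(0,150,80),(5,255,255),.015)
print(manip.state())
E
```

```text
top 53.28367851982674 [0.33030157 0.00582769 1.09134203]
orange
[     0     27    640    453 216496] [325.9 274.5] [0.4744 0.013  0.055 ]
[  43  428   45   42 1030] [ 65.2 448. ] [0.0874 0.5154 0.055 ]
green
[281 204  16  14 175] [288.4 210.5] [0.624  0.1105 0.015 ]
red
[ 42 144   8   7  47] [ 45.2 147. ] [0.7427 0.7057 0.015 ]
[ 38 160   8   8  49] [ 41.6 163.7] [0.7002 0.7061 0.015 ]
[ 35 177   8   8  50] [ 38.5 180.4] [0.6584 0.7053 0.015 ]
[ 31 194   9   8  52] [ 34.8 197.5] [0.6159 0.7059 0.015 ]
[ 27 212   9   7  50] [ 31.2 215. ] [0.5736 0.7058 0.015 ]
[349 213  14  14 150] [355.2 219.3] [ 0.6132 -0.0461  0.015 ]
[ 24 229   8   8  52] [ 27.6 232.5] [0.5317 0.7059 0.015 ]
[ 275  451   87   29 1022] [318.4 464.3] [0.081  0.0029 0.015 ]
side 54.47524411113575 [ 0.44972297 -0.57344251  0.81969816]
orange
[287 217  42  33 484] [306.5 233. ] [0.5219 0.0385 0.055 ]
green
red
[350 263  15  14 160] [356.9 269.6] [ 0.6134 -0.0454  0.015 ]
{'time': 0.1, 'joint_pos': array([ 1.21100788e+00,  5.32614526e-02,  1.61410895e+00,  1.14627428e-05,
        1.47598416e+00, -1.18983203e-01]), 'joint_vel': array([-0.00025521,  0.00109141, -0.00341698,  0.00055885, -0.00010811,
        0.00119075]), 'joint_efforts': array([ 7.39892148e-04, -3.94908178e+01, -3.71361172e+01, -1.75449140e-04,
        3.91499401e-03, -1.11755341e-05]), 'tool_pos': array([0.14884851, 0.60646277, 0.23023269]), 'tool_rot': array([-2.14422248e-04,  1.20112421e-01,  9.92759906e-01, -8.54481025e-04]), 'contact_force': array([ 0.18837705, -0.1943903 ,  0.25921409]), 'ft_torque': array([-0.012373  , -0.02623328,  0.05594573]), 'grasp_force': 0.0, 'gripper_width': 0.9986685057703357}
```

View pics/top0.png

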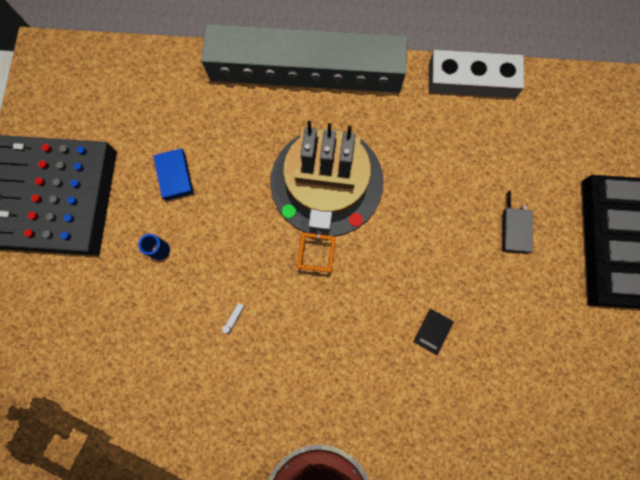

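View pics/side0.png

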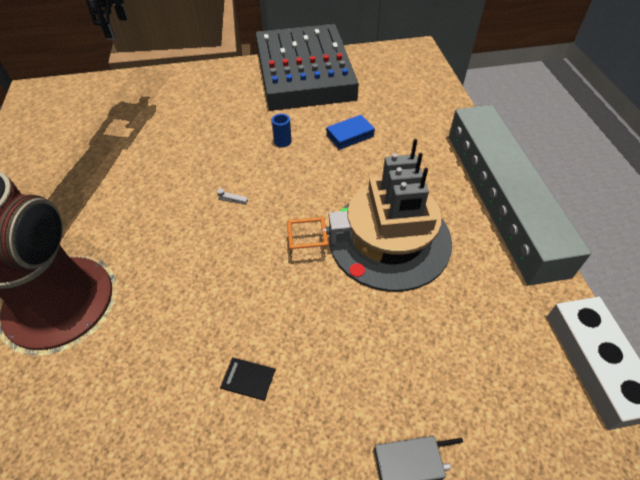

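The top view shows the orange loop at (317,254), the green disc at (288,210) and the red disc at (355,219). The side view shows the loop at (307,233). From the discs, the pivot is at about (0.705, 0.026), the stand's yaw is about -0.069, and the handle is at (0.523, 0.039). Green is on the +y side, so the turn is negative.

Emit:
{"fn": "move_arm", "kwargs": {
  "plan": [
    [[0, 0, 0, 0, 0, -1, 1], [0, 0, 0, 0, 0, -0.15, 1], [-0.27, -0.35, 0, 0, 0, 0, 1], [-0.27, -0.35, 0, 0, 0, 0, 1], [-0.27, -0.35, 0, 0, 0, 0, 1], [-0.27, -0.35, 0, 0, 0, 0, 1], [-0.27, -0.35, 0, 0, 0, 0, 1], [-0.27, -0.35, 0, 0, 0, 0, 1], [-0.27, -0.35, 0, 0, 0, 0, 1], [-0.27, -0.35, 0, 0, 0, 0, 1]]
  ]
}}

```text
time: 1.35
tool_pos: [0.3853, 0.2525, 0.2313]
tool_rot: [0.0, 0.035, 0.999, 0.0]
contact_force: [1.5, 0.2, -0.1]
gripper_width: 0.001
grasp_force: 0.0
```

Emit:
{"fn": "move_arm", "kwargs": {
  "plan": [
    [[-0.254, -0.339, 0, 0, 0, 0, 1], [-0.254, -0.339, 0, 0, 0, 0, 1], [-0.254, -0.339, 0, 0, 0, 0, 1], [-0.254, -0.339, 0, 0, 0, 0, 1], [-0.254, -0.339, 0, 0, 0, 0, 1], [0, 0, 0.3, 0, 0, 0, 1], [0, 0, 0.3, 0, 0, 0, 1], [0, 0, 0.3, 0, 0, 0, 1], [0, 0, 0, 0, 0, 0, 1], [0, 0, 0, 0, 0, 0, 1]]
  ]
}}

```text
time: 2.6
tool_pos: [0.5236, 0.0407, 0.1247]
tool_rot: [0.001, 0.034, 0.999, -0.0]
contact_force: [0.7, 0.0, 0.6]
gripper_width: 0.002
grasp_force: 0.0
```

```bash
python3 - <<'E'
from h import *
f=manip.grab_frame("side"); cv2.imwrite("pics/side1.png",cv2.resize(f["pixels"][130:330,200:460],None,fx=3,fy=3))
print(manip.state()["tool_pos"])
E
```

```text
[0.5241848  0.04071105 0.12544919]
```

View pics/side1.png

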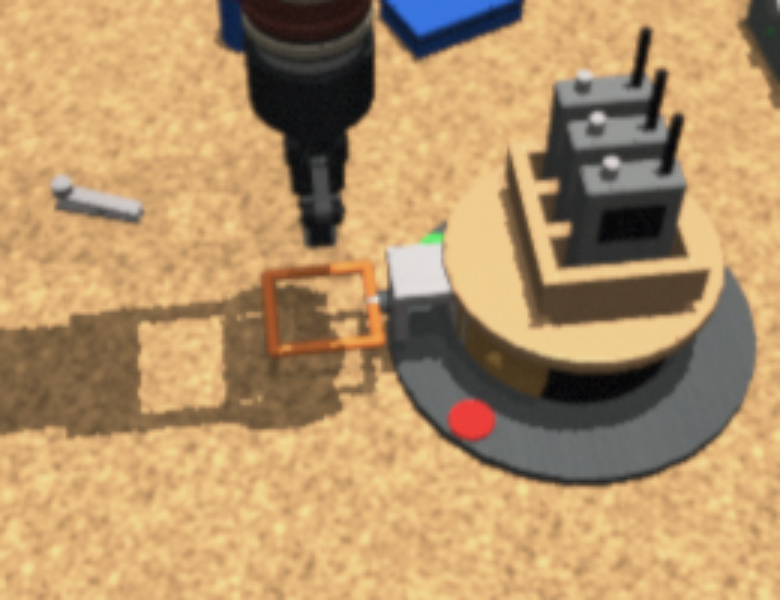

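The fingers sit just above the loop opening (crop: loop centre at about (322,308), fingertip at (320,240)). Next I descend and start the pull.

Emit:
{"fn": "move_arm", "kwargs": {
  "plan": [
    [[0, 0, 0.25, 0, 0, 0, 1], [0, 0, 0.25, 0, 0, 0, 1], [0, 0, 0.25, 0, 0, 0, 1], [0, 0, 0, 0, 0, 0, 1], [0.06, 0, 0, 0, 0, 0, 1], [0.06, 0, 0, 0, 0, 0, 1], [0.06, 0, 0, 0, 0, 0, 1], [0.05, 0, 0, 0, 0, 0, 1], [0, 0, 0, 0, 0, 0, 1], [0, 0, 0, 0, 0, 0, 1]]
  ]
}}

```text
time: 3.9
tool_pos: [0.4978, 0.0424, 0.0348]
tool_rot: [0.004, 0.034, 0.999, -0.0]
contact_force: [7.0, -0.9, -3.4]
gripper_width: 0.001
grasp_force: 3.6
```

Emit:
{"fn": "move_arm", "kwargs": {
  "plan": [
    [[0.04, 0, 0, 0, 0, 0, 1], [0.04, 0, 0, 0, 0, 0, 1], [0.04, 0, 0, 0, 0, 0, 1], [0, 0, 0, 0, 0, 0, 1], [0, 0, 0, 0, 0, 0, 1], [0, 0, 0, 0, 0, 0, 1], [0, 0, 0, 0, 0, 0, 1], [0, 0, 0, 0, 0, 0, 1], [0, 0, 0, 0, 0, 0, 1], [0, 0, 0, 0, 0, 0, 1]]
  ]
}}

```text
time: 5.15
tool_pos: [0.4847, 0.0432, 0.035]
tool_rot: [0.005, 0.034, 0.999, -0.0]
contact_force: [11.4, -1.4, -4.6]
gripper_width: -0.0
grasp_force: 5.5
```

Emit:
{"fn": "move_arm", "kwargs": {
  "plan": [
    [[-0.002, 0.092, 0, 0, 0, 0.333, 1], [-0.002, 0.092, 0, 0, 0, 0.333, 1], [-0.002, 0.092, 0, 0, 0, 0.333, 1], [-0.002, 0.092, 0, 0, 0, 0.333, 1], [-0.002, 0.092, 0, 0, 0, 0.333, 1], [-0.002, 0.092, 0, 0, 0, 0.333, 1], [-0.002, 0.092, 0, 0, 0, 0.333, 1], [-0.002, 0.092, 0, 0, 0, 0.333, 1], [-0.002, 0.092, 0, 0, 0, 0.333, 1], [0, 0, 0, 0, 0, 0, 1]]
  ]
}}

```text
time: 6.4
tool_pos: [0.5128, 0.1371, 0.0348]
tool_rot: [0.005, 0.256, 0.967, 0.0]
contact_force: [10.2, -4.4, -3.6]
gripper_width: -0.0
grasp_force: 5.6
```

```bash
cat >> h.py <<'E'
P=np.array([.7048,.0262])
def rep():
    s=manip.state(); d=s["tool_pos"][:2]-P; a=np.pi-.069-np.arctan2(d[1],d[0])
    q=s["tool_rot"]; tx=np.arctan2(2*(q[1]*q[2]+q[0]*q[3]),1-2*(q[2]**2+q[3]**2)); b=np.pi-.069-tx
    u=d/np.hypot(*d); t=np.array([u[1],-u[0]]); F=s["contact_force"][:2]
    print("t",s["time"],"r",np.hypot(*d).round(4),"swing",a.round(3),"toolyaw",b.round(3),"Frad",(F@u).round(1),"Ftan",(F@t).round(1),"z",s["tool_pos"][2].round(3))
E
python3 - <<'E'
from h import *
rep()
f=manip.grab_frame("side"); cv2.imwrite("pics/side2.png",cv2.resize(f["pixels"][130:330,200:460],None,fx=3,fy=3))
E
```

```text
t 6.4 r 0.2217 swing 0.455 toolyaw 0.448 Frad -11.0 Ftan 1.3 z 0.035
```

View pics/side2.png

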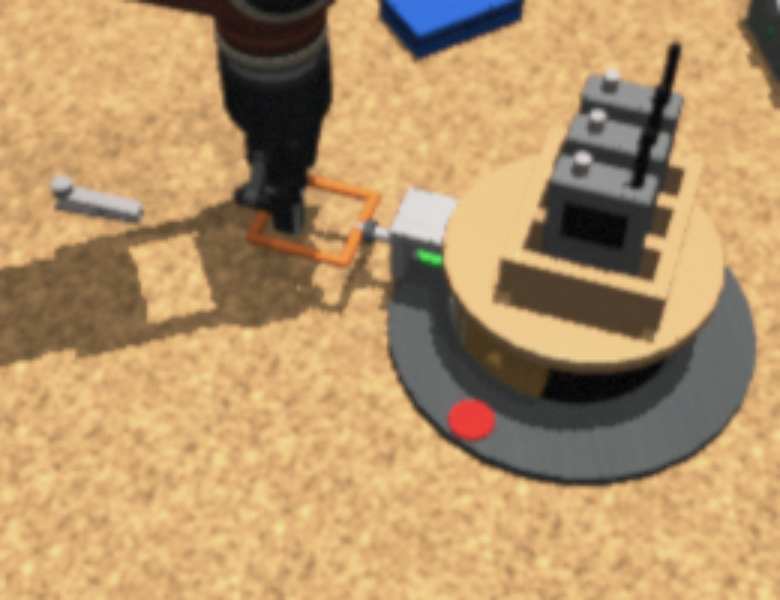

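The loop has followed and the packs are upright (crop: fingers at (290,220) inside the loop, plunger bracket at (425,220) nearly over the green disc). I'll move a little further round, then ease the pin down onto the rim before reaching the hole.

Emit:
{"fn": "move_arm", "kwargs": {
  "plan": [
    [[-0.002, 0.092, 0, 0, 0, 0.333, 1], [0, 0, 0, 0, 0, 0, 1], [-0.04, 0, 0, 0, 0, 0, 1], [-0.04, 0, 0, 0, 0, 0, 1], [-0.04, 0, 0, 0, 0, 0, 1], [-0.04, 0, 0, 0, 0, 0, 1], [-0.04, 0, 0, 0, 0, 0, 1], [-0.03, 0, 0, 0, 0, 0, 1], [0, 0, 0, 0, 0, 0, 1], [0, 0, 0, 0, 0, 0, 1]]
  ]
}}

```text
time: 7.7
tool_pos: [0.538, 0.1327, 0.0332]
tool_rot: [-0.0, 0.28, 0.96, -0.0]
contact_force: [0.5, -0.5, -0.5]
gripper_width: 0.003
grasp_force: 0.0
```

```bash
cat >> h.py <<'E'
def loop():
    # turn angle and handle radius from the orange blob centroid in the side view (arm may hide part)
    f=manip.grab_frame("side"); h=cv2.cvtColor(f["pixels"],cv2.COLOR_BGR2HSV); m=cv2.inRange(h,(6,190,150),(14,255,255))
    m[:, :240]=0; m[:,380:]=0; m[:150]=0; m[330:]=0
    v,u=np.nonzero(m); r=cv2.minAreaRect(np.c_[u,v].astype(np.float32))
    p=cv2.convexHull(np.c_[u,v].astype(np.int32))[:,0]
    w=np.array([ray(f,a,b,.055)[:2] for a,b in p],dtype=np.float32); (c,s,an)=cv2.minAreaRect(w)
    d=np.array(c)-P; print("loop",np.round(c,4),np.round(s,4),"angle",round(an,1),"r",np.hypot(*d).round(4),"swing",round((np.pi-.069-np.arctan2(d[1],d[0]))%6.2832,3)); return f
E
python3 - <<'E'
from h import *
rep(); loop()
E
```

```text
t 7.7 r 0.1979 swing 0.499 toolyaw 0.499 Frad -0.7 Ftan -0.1 z 0.033
loop [0.5279 0.1086] [0.0168 0.0754] angle 58.2 r 0.1952 swing 0.367
```

Emit:
{"fn": "move_arm", "kwargs": {
  "plan": [
    [[0, 0.0165, 0, 0, 0, 0.067, 1], [0, 0.0165, 0, 0, 0, 0.067, 1], [0, 0.0165, 0, 0, 0, 0.067, 1], [0, 0.0165, 0, 0, 0, 0.067, 1], [0, 0.0165, 0, 0, 0, 0.067, 1], [0, 0.0165, 0, 0, 0, 0.067, 1], [0, 0.0165, 0, 0, 0, 0.067, 1], [0, 0.0165, 0, 0, 0, 0.067, 1], [0, 0, 0, 0, 0, 0, 1], [0, 0, 0, 0, 0, 0, 1]]
  ]
}}

```text
time: 9.0
tool_pos: [0.5471, 0.1457, 0.0333]
tool_rot: [0.0, 0.318, 0.948, 0.0]
contact_force: [-0.4, -1.2, 0.4]
gripper_width: 0.002
grasp_force: 0.2
```

```bash
python3 - <<'E'
from h import *
rep()
E
```

```text
t 9.0 r 0.1979 swing 0.579 toolyaw 0.579 Frad -0.4 Ftan -1.2 z 0.033
```

Emit:
{"fn": "move_arm", "kwargs": {
  "plan": [
    [[0, 0.0165, 0, 0, 0, 0.067, 1], [0, 0.0165, 0, 0, 0, 0.067, 1], [0, 0.0165, 0, 0, 0, 0.067, 1], [0, 0.0165, 0, 0, 0, 0.067, 1], [0, 0.0165, 0, 0, 0, 0.067, 1], [0, 0.0165, 0, 0, 0, 0.067, 1], [0, 0, 0, 0, 0, 0, 1], [0, 0, 0, 0, 0, 0, 1], [0, 0, 0, 0, 0, 0, 1], [0, 0, 0, 0, 0, 0, 1]]
  ]
}}

```text
time: 10.25
tool_pos: [0.5546, 0.1552, 0.0334]
tool_rot: [0.0, 0.347, 0.938, 0.0]
contact_force: [-0.1, -0.2, -1.0]
gripper_width: 0.004
grasp_force: 0.2
```

```bash
python3 - <<'E'
from h import *
rep()
f=loop(); cv2.imwrite("pics/side3.png",cv2.resize(f["pixels"][130:330,200:460],None,fx=3,fy=3))
E
```

```text
t 10.25 r 0.198 swing 0.641 toolyaw 0.64 Frad -0.1 Ftan -0.2 z 0.033
loop [0.5349 0.1258] [0.0337 0.0733] angle 46.3 r 0.1969 swing 0.461
```

View pics/side3.png

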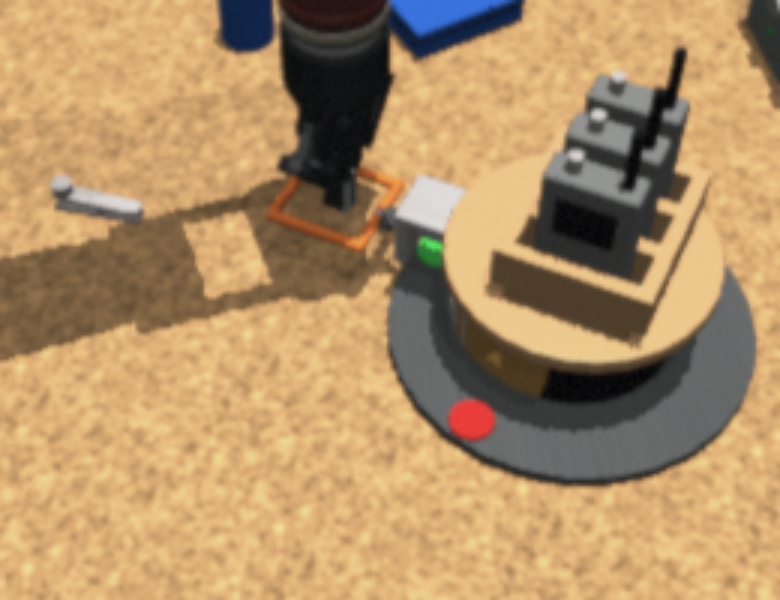

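The crop shows the loop's near bar running from (270,212) to (360,247), with the fingers at (340,200). The bracket is nearly over the green disc. I'll keep feeling for the hole.

Emit:
{"fn": "move_arm", "kwargs": {
  "plan": [
    [[0, 0.0165, 0, 0, 0, 0.067, 1], [0, 0.0165, 0, 0, 0, 0.067, 1], [0, 0.0165, 0, 0, 0, 0.067, 1], [0, 0.0165, 0, 0, 0, 0.067, 1], [0, 0.0165, 0, 0, 0, 0.067, 1], [0, 0, 0, 0, 0, 0, 1], [0, 0, 0, 0, 0, 0, 1], [0, 0, 0, 0, 0, 0, 1], [0, 0, 0, 0, 0, 0, 1], [0, 0, 0, 0, 0, 0, 1]]
  ]
}}

```text
time: 11.55
tool_pos: [0.5613, 0.1625, 0.0334]
tool_rot: [0.0, 0.37, 0.929, 0.0]
contact_force: [-1.2, -0.2, 0.0]
gripper_width: 0.0
grasp_force: 0.4
```

```bash
python3 - <<'E'
from h import *
rep()
f=manip.grab_frame("side")
for u,v in((290,200.7),(320,212.3)):
    d=ray(f,u,v,.055)[:2];print(d)
E
```

```text
t 11.55 r 0.1979 swing 0.69 toolyaw 0.69 Frad 0.8 Ftan -1.0 z 0.033
[0.50040025 0.13654394]
[0.56004857 0.0902592 ]
```

Emit:
{"fn": "move_arm", "kwargs": {
  "plan": [
    [[0, 0.0165, 0, 0, 0, 0.067, 1], [0, 0.0165, 0, 0, 0, 0.067, 1], [0, 0.0165, 0, 0, 0, 0.067, 1], [0, 0.0165, 0, 0, 0, 0.067, 1], [0, 0, 0, 0, 0, 0, 1], [0, 0, 0, 0, 0, 0, 1], [0, 0, 0, 0, 0, 0, 1], [0, 0, 0, 0, 0, 0, 1], [0, 0, 0, 0, 0, 0, 1], [0, 0, 0, 0, 0, 0, 1]]
  ]
}}

```text
time: 12.85
tool_pos: [0.5666, 0.168, 0.0333]
tool_rot: [-0.0, 0.389, 0.921, -0.0]
contact_force: [0.4, 0.7, -0.1]
gripper_width: 0.003
grasp_force: 0.0
```

```bash
python3 - <<'E'
from h import *
rep()
E
```

```text
t 12.85 r 0.198 swing 0.729 toolyaw 0.73 Frad 0.3 Ftan 0.8 z 0.033
```

Emit:
{"fn": "move_arm", "kwargs": {
  "plan": [
    [[0, 0.0165, 0, 0, 0, 0.067, 1], [0, 0.0165, 0, 0, 0, 0.067, 1], [0, 0.0165, 0, 0, 0, 0.067, 1], [0, 0.0165, 0, 0, 0, 0.067, 1], [0, 0.0165, 0, 0, 0, 0.067, 1], [0, 0, 0, 0, 0, 0, 1], [0, 0, 0, 0, 0, 0, 1], [0, 0, 0, 0, 0, 0, 1], [0, 0, 0, 0, 0, 0, 1], [0, 0, 0, 0, 0, 0, 1]]
  ]
}}

```text
time: 14.1
tool_pos: [0.5738, 0.1748, 0.0333]
tool_rot: [-0.0, 0.412, 0.911, 0.0]
contact_force: [0.1, -0.2, 0.1]
gripper_width: -0.002
grasp_force: 0.0
```

```bash
python3 - <<'E'
from h import *
rep()
f=loop(); cv2.imwrite("pics/side4.png",cv2.resize(f["pixels"][130:330,200:460],None,fx=3,fy=3))
E
```

```text
t 14.1 r 0.1981 swing 0.779 toolyaw 0.78 Frad -0.2 Ftan -0.0 z 0.033
loop [0.5693 0.1608] [0.0681 0.0548] angle 45.4 r 0.191 swing 0.713
```

View pics/side4.png

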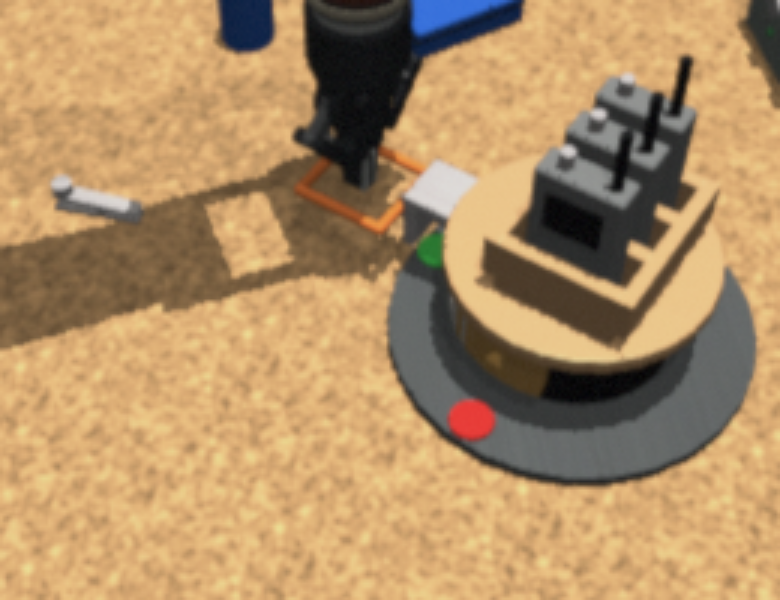

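The loop keeps moving with the fingers. Its near bar now runs from (297,187) to (382,230) in the crop, at a swing of about 0.71 and a radius of about 0.191, so the pin still seems to be riding on the rim.

Emit:
{"fn": "move_arm", "kwargs": {
  "plan": [
    [[0, 0.0165, 0, 0, 0, 0.067, 1], [0, 0.0165, 0, 0, 0, 0.067, 1], [0, 0.0165, 0, 0, 0, 0.067, 1], [0, 0.0165, 0, 0, 0, 0.067, 1], [0, 0, 0, 0, 0, 0, 1], [0, 0, 0, 0, 0, 0, 1], [0, 0, 0, 0, 0, 0, 1], [0, 0, 0, 0, 0, 0, 1], [0, 0, 0, 0, 0, 0, 1], [0, 0, 0, 0, 0, 0, 1]]
  ]
}}

```text
time: 15.4
tool_pos: [0.5771, 0.1781, 0.0329]
tool_rot: [-0.003, 0.43, 0.903, -0.004]
contact_force: [-10.7, -7.2, 9.5]
gripper_width: -0.001
grasp_force: 6.8
```

```bash
python3 - <<'E'
from h import *
rep();loop()
E
```

```text
t 15.4 r 0.1984 swing 0.803 toolyaw 0.82 Frad 1.4 Ftan -12.8 z 0.033
loop [0.5626 0.1644] [0.0709 0.053 ] angle 56.9 r 0.1983 swing 0.702
```

There is now 13 N of resistance, so the pin has probably dropped in. I'll back off to the middle of the loop, lift clear and look.

Emit:
{"fn": "move_arm", "kwargs": {
  "plan": [
    [[0, -0.06, 0, 0, 0, 0, 1], [0, -0.06, 0, 0, 0, 0, 1], [-0.04, -0.03, 0, 0, 0, 0, 1], [0, 0, 0, 0, 0, 0, 1], [0, 0, -0.3, 0, 0, 0, 1], [0, 0, -0.4, 0, 0, 0, 1], [0.3, 0, -0.4, 0, 0, 0, 1], [0.4, 0, -0.4, 0, 0, 0, 1], [0.4, 0, 0, 0, 0, 0, 1], [0, 0, 0, 0, 0, 0, 1]]
  ]
}}

```text
time: 16.7
tool_pos: [0.487, 0.2666, 0.2106]
tool_rot: [0.001, 0.428, 0.904, 0.001]
contact_force: [0.6, -0.4, -0.3]
gripper_width: -0.002
grasp_force: 0.0
```

```bash
python3 - <<'E'
from h import *
rep();f=loop(); cv2.imwrite("pics/side5.png",cv2.resize(f["pixels"][130:330,200:460],None,fx=3,fy=3))
E
```

```text
t 16.7 r 0.3244 swing 0.766 toolyaw 0.816 Frad -0.7 Ftan 0.2 z 0.211Traceback (most recent call last):
  File "<stdin>", line 2, in <module>
  File "h.py", line 22, in loop
    p=cv2.convexHull(np.c_[u,v].astype(np.int32))[:,0]
      ~~~~~~~~~~~~~~~~~~~~~~~~~~~~~~~~~~~~~~~~~~~^^^^^
TypeError: 'NoneType' object is not subscriptable
```

```bash
python3 - <<'E'
from h import *
a=manip.grab_frame("side")["pixels"][110:310,220:480]; b=manip.grab_frame("top")["pixels"][80:280,210:470]
cv2.imwrite("pics/both5.png",np.hstack([cv2.resize(x,(400,308)) for x in(a,b)]))
E
```

```text
(no output)
```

View pics/both5.png

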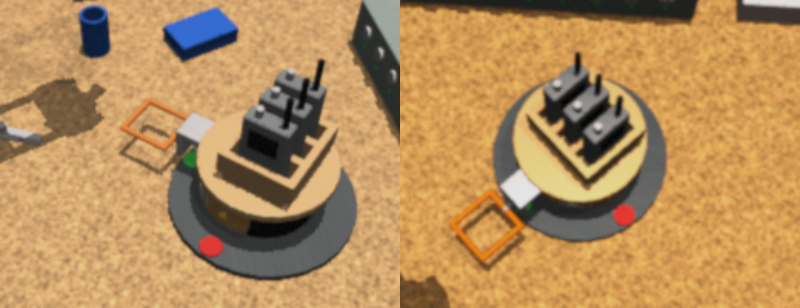

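```bash
python3 - <<'E'
from h import *
f=manip.grab_frame("side"); h=cv2.cvtColor(f["pixels"],cv2.COLOR_BGR2HSV); 
for lo in((6,150,100),(4,140,80)):
    m=cv2.inRange(h,lo,(20,255,255)); m[:160]=0;m[225:]=0;m[:,:290]=0;m[:,350:]=0
    n,l,st,ce=cv2.connectedComponentsWithStats(m); i=1+np.argmax(st[1:,4]); print(st[i])
    v,u=np.nonzero(l==i); p=cv2.convexHull(np.c_[u,v].astype(np.int32))[:,0]
    for w in (ray(f,*ce[i],.055)[:2], np.array(cv2.minAreaRect(np.array([ray(f,a,b,.055)[:2] for a,b in p],np.float32))[0])):
        d=w-P; print(w,np.hypot(*d),np.pi-.069-np.arctan2(d[1],d[0]))
    print(cv2.minAreaRect(np.array([ray(f,a,b,.055)[:2] for a,b in p],np.float32)))
i=cv2.imread("pics/side0.png"); m=cv2.inRange(cv2.cvtColor(i,cv2.COLOR_BGR2HSV),(6,150,100),(20,255,255))
v,u=np.nonzero(m[210:255,280:335]); p=cv2.convexHull(np.c_[u+280,v+210].astype(np.int32))[:,0]
w=cv2.minAreaRect(np.array([ray(f,a,b,.055)[:2] for a,b in p],np.float32)); print("home ref",w,np.hypot(*(w[0]-P)))
E
```

```text
[298 174  44  34 346]
[0.56823183 0.15734827] 0.18934290388075709 0.6961560083726952
[0.57537466 0.15732768] 0.18424273884902012 0.7229316529755527
((0.5753746628761292, 0.15732768177986145), (0.07925137877464294, 0.08253872394561768), 45.45953369140625)
[298 173  44  35 387]
[0.56857336 0.15769111] 0.18933464433498803 0.6987114905903704
[0.57494003 0.1570974 ] 0.18438476624705918 0.7203766494282648
((0.574940025806427, 0.15709739923477173), (0.08078295737504959, 0.08280698955059052), 45.515525817871094)
home ref ((0.5225657224655151, 0.04104677215218544), (0.08000403642654419, 0.0825594812631607), 87.32037353515625) 0.18283806647373668
```

```bash
python3 - <<'E'
from h import *
f=manip.grab_frame("top")
def m(img,x0,x1,y0,y1):
    h=cv2.cvtColor(img,cv2.COLOR_BGR2HSV)[y0:y1,x0:x1]
    k=cv2.inRange(h,(4,225,120),(15,255,255)); n,l,st,ce=cv2.connectedComponentsWithStats(k); i=1+np.argmax(st[1:,4])
    v,u=np.nonzero(l==i); p=cv2.convexHull(np.c_[u+x0,v+y0].astype(np.int32))[:,0]
    w=cv2.minAreaRect(np.array([ray(f,a,b,.055)[:2] for a,b in p],np.float32)); print(st[i],w,np.hypot(*(w[0]-P)))
m(cv2.imread("pics/top0.png"),285,350,225,285); m(f["pixels"],230,300,195,260)
E
```

```text
[13  8 11 35 93] ((0.5253959894180298, 0.06725434958934784), (0.07686979323625565, 0.018227025866508484), 0.622594952583313) 0.1840414590061165
[13 31 21 23 37] ((0.5484556555747986, 0.17883077263832092), (0.06785884499549866, 0.007884567603468895), 46.142364501953125) 0.21849418021978714
```

```bash
python3 -c "
from plant import manip
print(manip.job_done())"
```

```text
the job is handed in; nothing more can be done
None
```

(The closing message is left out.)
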